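Seat the weighing carrier on the balance

ROBOT

A 6-joint arm with a two-finger parallel gripper is mounted at the origin on the work surface. World frame = base frame: x ahead of the robot, y to its left, z up, the work surface at z = 0. Lengths are in m, angles in rad, forces in N, time in s.
With the tool pointing down it reaches from about 0.35 to 0.875 m from the base axis. Payload 4.2 kg.
Tool frame: the origin (TCP) lies at the very end of the fingers, on their centre line; the grasp point (between the pads) lies 19 mm behind it; y points along the fingers, z is the direction in which the jaws open and shut, and the axes are right-handed (so a half turn about y gives the same grasp; the last joint's range is limited). The gripper opens to 87 mm and grips with 3 to 60 N. Pads are 19 mm wide; open, the fingers measure 117 mm over their backs; the gripper's body (75 mm by 190 mm) begins 51 mm behind the grasp point.
Start: joints at [-1.05, 0.385, 0.008, 0, -1.194, -0.259], TCP at [0.162, -0.604, 0.197] pointing down, gripper open.
Joint ranges: [-3.14, 3.14], [-1.21, 2.06], [-1.07, 1.41], [-3.16, 2.05], [-2.99, -0.16], [-3.1, 3.1]. Speed limits (rad/s): [2.79, 2.79, 3.14, 3.14, 3.14, 3.14].

INTERFACE

Orientations are given as a unit quaternion [x, y, z, w].
In Python, from plant import robot, viewer, workorder gives the robot as it stands.
- The arm moves only by the tool jog_arm, never from a script. Its arguments are lists of equal length, an entry for each row: "claw": the opening, from -1 (shut) to 1 (fully open), so that 0 is half open; "xyz": the shift along the tool's x, y, z in m, a list of three; "spin": the turn about the tool's y in degrees. A call has 1 to 8 rows; each row is the pose to reach, as a shift and turn from the pose commanded when the call began, along the tool's axes at that moment; what a row does not reach only later rows make up. A row lasts 1/12 s, in which the tool goes at most 41.7 mm and 7.16 degrees, less where a joint would pass 70% of its speed; a pose out of reach is approached as far as the arm can. A call with a gripper value outside its range is refused whole. The fingers move at their own pace and stop on an object; the grip force is fixed at half the most. Time passes only in rows, so rows that repeat a pose let the fingers close. It gives the time, the measured TCP pose, the force and the opening at its end, in the units of the state.
- robot.observe(): the state, without advancing time (a new reading comes with each control period).
- viewer.read_camera(name): name is "scene" or "top"; returns the picture (420x560x3 uint8, red, green, blue); there is no depth.
- viewer.camera_info(name): a dict with "fx", "fy", "cx", "cy" (pixels), "D" ([k1, k2, p1, p2, k3] as OpenCV has them; the pictures are not rectified), "pose" (4x4, takes a point from camera to world coordinates). Camera axes: x right, y up, looking along -z (the intrinsics and any distortion apply to the point x, -y, -z); pixel columns grow to the right and rows downward; lengths in m; the calibration is good to about 2 mm. A picture is of the moment at which its call begins. camera_info takes no time and is no camera call.
- workorder.sign_off(): hands the job in, once; it reports no verdict.
The state is a dict: "time": time; "joint_pos": joint angles; "qvel": joint speeds; "effort": joint torques, N m; "eef_pos": TCP position; "ee_rot": TCP orientation; "ft_force": force on the tool from outside, world axes, zero at the start; "wrist_torque": the same for the moment, N m; "opening": opening from 0.0 (shut) to 1.0 (fully open).
Only numpy, scipy, OpenCV 4.12 (cv2) and the standard library are available. Lean on these libraries where they do the work, as an engineer would, in place of code of your own. Each camera call takes 0.05 s, during which the arm holds its last target. There are 200 camera calls.

TASK

Take the steel weighing carrier that stands on three ball feet by its upright grip and set it on the balance so that its front ball sits in the cone cup, its left ball in the V groove and its right ball on the flat disc, fully down and level. Lower it into place instead of dropping it, let go, and leave the similar four-legged stand where it is and the glass flask upright.

Things in the scene. Friction and masses are not known exactly. Their poses are not given: they have to be found in the camera images.
- carrier: Loose steel T-frame, 0.25-0.45 kg, on three 16 mm balls: front (75,0), left (-40,40), right (-40,-40) mm. 68 mm round pan (top 42 mm up); on it an upright grip block, 46 mm along x, 14 mm thick along y, top 86 mm up: pinch its thickness from above. Frame: x -46..83, y -48..48, underside 34 mm up. Origin under the grip, level with the balls' undersides; x to the single front ball, y left, z up.
- receiver (a point): Point 66 mm over the table where the seated carrier's origin belongs, same axes. Fixed white balance, 250 x 190 mm (x, y), centred at x -20, top 11 mm below this point, display at its -x end. Steel seats: cone cup (75,0), V groove (-40,40) running to the cone, both 33 mm wide, rims 18 mm above this point, self-centring; flat disc (-40,-40), 36 mm, top level with this point. Enter from above.
- stand: Bystander: similar steel stand with the same pan and grip, but a square cross frame and four straight legs without balls, 62 mm from its middle. Loose. Origin: middle of its underside, on the table. To be left where it is.
- flask: Bystander: volumetric glass flask, 72 mm wide at the bulb, with a funnel of 54 mm diameter in its narrow neck, 196 mm tall, standing loose to the left of the balance. Origin: centre of its underside. Must not be knocked over.
There are look-alikes about, which are no part of the job. Leave any orange look-alike of the carrier alone.

How it is judged:
At the end, for the whole second after the job is handed in: The carrier rests on the balance's three seats: its origin within 10 mm sideways and 3 mm in height of the receiver point, its long arm within 10 degrees of the receiver's x, level within 3 degrees, at rest and released; the four-legged stand is off the balance and the flask upright (horizontal distance between carrier and receiver below 0.01 m and z of carrier in the frame of receiver between -0.003 and 0.003 m and angle between the x axis of carrier and the x axis of receiver, either way round below 0.17 rad and angle between carrier's own z axis and vertical below 0.05 rad and linear speed of carrier below 0.02 m/s and horizontal distance between stand and receiver above 0.15 m and angle between flask's own z axis and vertical below 0.2 rad); the robot touches nothing.
It fails at once if the carrier is dropped (falls freely from more than about 18 mm) (linear speed of carrier above 0.6 m/s and contact force between the fingers and carrier below 0.05 N).
It fails at once if the four-legged stand is moved by more than 30 mm (distance of stand from where it was at the start of the episode above 0.03 m).
It fails at once if the flask is knocked over (angle between flask's own z axis and vertical above 0.5 rad).
It also fails if it takes over 35 s, if anything falls off the work surface, if the arm or the gripper's body presses on something with over 40 N, if the wrist force passes 120 N, or if a joint passes its speed limit or range.

## Working session

There is one attempt and no reset: what is moved stays moved. The work goes in short steps, Python scripts to look and compute and a tool call to move; the robot and the scene stay as the last step left them, time stands still between calls to the robot, and variables do not carry over. Pictures are saved under pics/ and viewed, about 8 in all and at most 12, crops included, and the job is handed in when it is done.

Besides the shell and the picture viewer there is one more tool, called after ">>>" in YAML: its name, and indented under it one key for each argument. jog_arm: Moves the arm, as the interface text tells. Its arguments: {"type":"object","properties":{"claw":{"type":"array"},"xyz":{"type":"array"},"spin":{"type":"array"}},"required":["claw","xyz","spin"]}

```bash
mkdir -p pics
cat > h.py <<'E'
import numpy as np, cv2
from plant import robot, viewer, workorder
def cam(n):
    c=viewer.camera_info(n); K=np.array([[c['fx'],0,c['cx']],[0,c['fy'],c['cy']],[0,0,1.]]); return K,np.array(c['D'],float),np.array(c['pose'])
def ray(n,u,v):
    K,D,P=cam(n); p=cv2.undistortPoints(np.array([[[u,v]]],float),K,D)[0,0]
    return P[:3,3],P[:3,:3]@np.array([p[0],-p[1],-1])
def onz(n,u,v,z):
    o,d=ray(n,u,v); return o+d*(z-o[2])/d[2]
def proj(n,X):
    K,D,P=cam(n); X=np.atleast_2d(np.array(X,float)); q=(X-P[:3,3])@P[:3,:3]; q=q*[1,-1,-1]
    return cv2.projectPoints(q.reshape(-1,1,3),np.zeros(3),np.zeros(3),K,D)[0].reshape(-1,2)
def snap(n,f,crop=None,s=1):
    im=viewer.read_camera(n)[:,:,::-1].copy(); cv2.imwrite('pics/raw_'+f,im)
    if crop: a,b,c,d=crop; im=im[b:d,a:c]
    cv2.imwrite('pics/'+f,cv2.resize(im,None,fx=s,fy=s,interpolation=cv2.INTER_CUBIC))
E
python3 - <<'E'
from h import *
np.set_printoptions(precision=4,suppress=True)
snap('scene','s1.png',None,1.4); snap('top','t1.png',None,1.4)
for n in('scene','top'): print(*cam(n))
s=robot.observe(); print(s['eef_pos'],s['ee_rot'],s['opening'],s['time'])
E
```

```text
[[407.793    0.     283.8604]
 [  0.     407.793  202.9455]
 [  0.       0.       1.    ]] [-0.0533  0.      0.      0.      0.    ] [[ 0.3552 -0.6473  0.6744  1.1699]
 [ 0.9348  0.2482 -0.254  -0.3243]
 [-0.003   0.7207  0.6932  0.8519]
 [ 0.      0.      0.      1.    ]]
[[498.6091   0.     274.7848]
 [  0.     498.6091 209.6357]
 [  0.       0.       1.    ]] [-0.0429  0.      0.      0.      0.    ] [[-0.0004  0.9792 -0.2027  0.0753]
 [-1.     -0.0005 -0.0005 -0.0086]
 [-0.0006  0.2027  0.9792  1.7485]
 [ 0.      0.      0.      1.    ]]
[ 0.1616 -0.6031  0.1963] [-0.7004 -0.0921  0.0924  0.7017] 1.0005248448492876 0.1
```

View pics/s1.png

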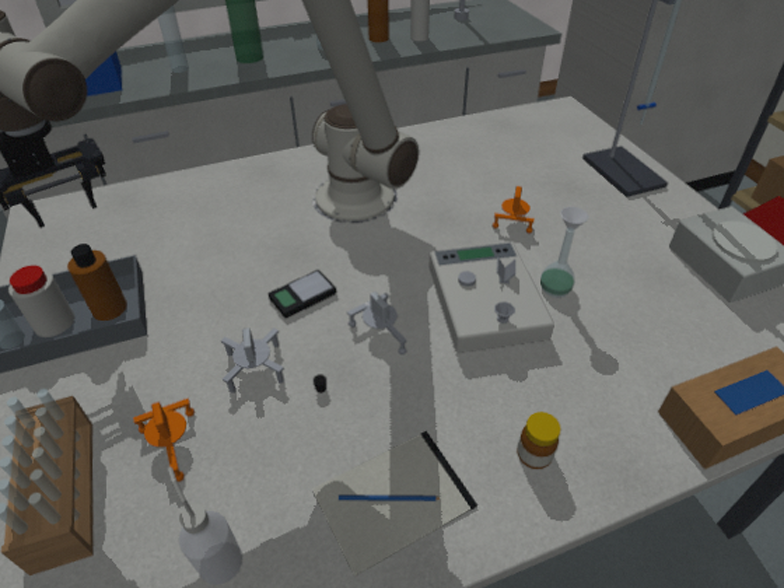

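View pics/t1.png

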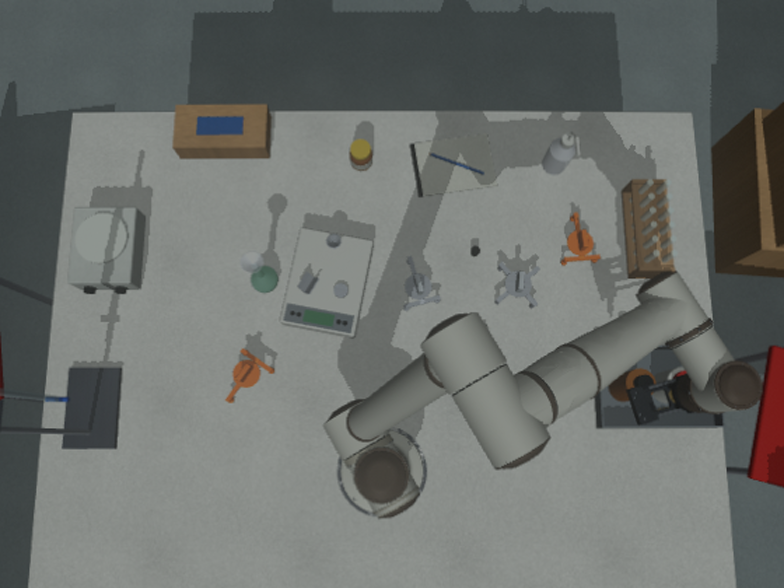

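The scene picture (784 wide) shows two grey candidates. The three-ball T-frame is at scene (378,318) / top (420,288), with one long arm and balls. The four-legged cross is at scene (250,352) / top (517,282). The orange look-alikes are at scene (165,430) and (516,208). The first one fits the carrier. The balance is at scene (490,295) / top (328,282), with the flask to its left at (558,280). Next I'll enlarge it to confirm and measure.

Run:
```python
import cv2,numpy as np
a=cv2.imread('pics/raw_s1.png')[165:255,235:405]; b=cv2.imread('pics/raw_t1.png')[155:245,190:320]
up=lambda i,s:cv2.resize(i,None,fx=s,fy=s,interpolation=cv2.INTER_CUBIC)
cv2.imwrite('pics/c1.png',up(a,4.7)); cv2.imwrite('pics/c2.png',up(np.clip(b*1.3,0,255).astype('uint8'),6))
```

```text
(no output)
```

View pics/c1.png

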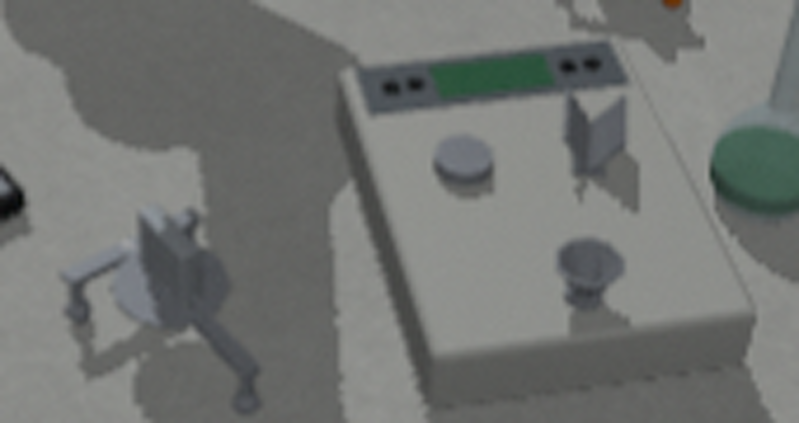

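View pics/c2.png

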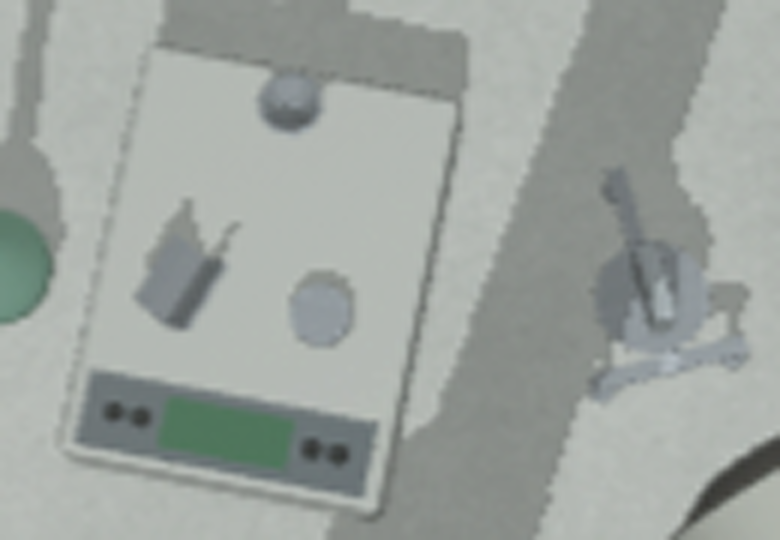

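```bash
cat > fit.py <<'E'
from h import *
from scipy.optimize import least_squares
S=lambda x,y:('scene',235+(x+.5)/4.7-.5,165+(y+.5)/4.7-.5)
T=lambda x,y:('top',190+(x+.5)/6-.5,155+(y+.5)/6-.5)
def W(p,X,z0):
    c,s=np.cos(p[2]),np.sin(p[2]); return [p[0]+c*X[0]-s*X[1],p[1]+s*X[0]+c*X[1],z0+X[2]]
def fit(obs,z0,p0):
    f=lambda p:np.concatenate([proj(o[0],W(p,X,z0))[0]-o[1:] for o,X in obs])
    r=least_squares(f,p0,loss='soft_l1'); print(r.x,np.degrees(r.x[2]));print(r.fun.reshape(-1,2)if 0 else f(r.x).reshape(-1,2).round(1).tolist()); return r.x
E
python3 - <<'E'
from fit import *
np.set_printoptions(precision=4,suppress=True)
c=fit([(S(247,401),(.075,0,.008)),(S(78,311),(-.04,-.04,.008)),(S(172,288),(0,0,.042)),(T(613,187),(.075,0,.008)),(T(652,297),(0,0,.042)),(T(600,388),(-.042,.042,.036)),(T(740,352),(-.042,-.042,.036))],0,[.5,-.1,0.2])
b=fit([(S(464,155),(-.04,-.04,0)),(S(590,263),(.075,0,.018)),(T(322,312),(-.04,-.04,0)),(T(290,100),(.075,0,.018)),
 (S(435,358),(.105,-.095,-.011)),(S(752,312),(.105,.095,-.011)),(T(155,45),(.105,.095,-.011)),(T(462,98),(.105,-.095,-.011))],.066,[.5,.1,-.2])
for o in (S(464,155),T(322,312)): print('disc',onz(*o,.066),W(b,(-.04,-.04,0),.066))
for o in (S(590,263),T(290,100)): print('cone',onz(*o,.084),W(b,(.075,0,0),.066))
print('grip top px',[ ((proj('top',W(c,(x,y,.086),0))[0]-[190,155])*6).round().tolist() for x in(.023,-.023) for y in (.007,-.007)])
print('grip top px',[ ((proj('scene',W(c,(x,y,.086),0))[0]-[235,165])*4.7).round().tolist() for x in(.023,-.023) for y in (.007,-.007)])
from scipy.spatial.transform import Rotation as R
s=robot.observe();print(R.from_quat(s['ee_rot']).as_matrix())
print('flask',onz('top',264/1.4,280/1.4,.04),onz('top',252/1.4,262/1.4,.19))
print('stand',onz('top',517/1.4,282/1.4,.042))
E
```

```text
[ 0.4488 -0.09    0.2607] 14.93448400799812
[[0.2, 0.0], [0.3, -0.2], [-0.1, -1.3], [0.5, 0.6], [0.0, -0.1], [0.2, -0.6], [0.0, -0.6]]
[ 0.4803  0.133  -0.1859] -10.653279335242036
[[-0.4, -0.2], [-0.3, -0.4], [0.0, 0.2], [0.3, 0.5], [-0.5, 0.3], [1.8, 0.1], [-1.2, -0.9], [0.3, -0.2]]
disc [0.4348 0.1016 0.066 ] [np.float64(0.4336389345085508), np.float64(0.10103702009934558), 0.066]
disc [0.4343 0.1011 0.066 ] [np.float64(0.4336389345085508), np.float64(0.10103702009934558), 0.066]
cone [0.5557 0.1189 0.084 ] [np.float64(0.5540513914074875), np.float64(0.11908806504310723), 0.066]
cone [0.5557 0.12   0.084 ] [np.float64(0.5540513914074875), np.float64(0.11908806504310723), 0.066]
grip top px [[631.0, 242.0], [654.0, 236.0], [652.0, 318.0], [676.0, 312.0]]
grip top px [[202.0, 245.0], [181.0, 256.0], [155.0, 198.0], [135.0, 208.0]]
[[ 0.966  -0.0006 -0.2586]
 [ 0.2586  0.0019  0.966 ]
 [-0.0001 -1.      0.002 ]]
flask [0.4637 0.2956 0.04  ] [0.4722 0.2981 0.19  ]
stand [ 0.4578 -0.3396  0.042 ]
```

The crops show the carrier's three balls: front at c1 (247,401) and right at (78,311). The cone is at (590,263), the V groove at (597,135) and the disc at (464,155). The two-camera fit agrees to about 1 px. The tool's yaw already matches the carrier's (14.9°), so I'm moving above the grip.

>>> jog_arm:
  claw: [1,1,1,1,1,1,1,1]
  xyz:
    - [0.41,0,0.421]
    - [0.41,0,0.421]
    - [0.41,0,0.421]
    - [0.41,0,0.421]
    - [0.41,0,0.421]
    - [0.41,0,0.421]
    - [0.41,0,0.421]
    - [0.41,0,0.421]
  spin: [0,0,0,0,0,0,0,0]

```text
time: 0.77
eef_pos: [0.3248, -0.3108, 0.1971]
ee_rot: [-0.701, -0.092, 0.092, 0.701]
ft_force: [1.2, -0.5, 0.6]
opening: 0.997
```

>>> jog_arm:
  claw: [1,1,1,1,1,1,1,1]
  xyz:
    - [0.177,0,0.181]
    - [0.177,0,0.181]
    - [0.177,0,0.181]
    - [0.177,0,0.181]
    - [0.177,0,0.181]
    - [0.177,0,0.181]
    - [0.177,0.02,0.181]
    - [0.177,0.04,0.181]
  spin: [0,0,0,0,0,0,0,0]

```text
time: 1.43
eef_pos: [0.4507, -0.0896, 0.1574]
ee_rot: [-0.701, -0.095, 0.093, 0.701]
ft_force: [0.2, -0.4, -0.7]
opening: 0.998
```

Run:
```python
from h import *
snap('scene','s2.png',(190,110,370,250),4.4); s=robot.observe(); print(s['eef_pos'],s['time'],proj('scene',s['eef_pos']))
```

```text
[ 0.44630637 -0.09045143  0.15257329] 1.4833 [[269.52713048 194.10132423]]
```

View pics/s2.png

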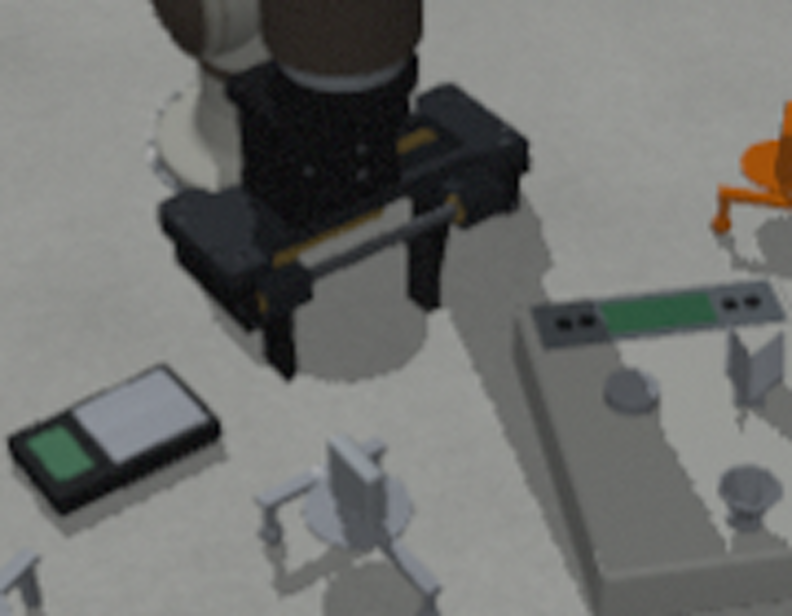

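The gripper is above the carrier grip at crop (358,490), and the jaws straddle it with the yaw aligned. Lowering and closing.

>>> jog_arm:
  claw: [1,1,1,1,1,1,1,1]
  xyz:
    - [0,0.025,0]
    - [0,0.05,0]
    - [0,0.07,0]
    - [0,0.085,0]
    - [0,0.095,0]
    - [0,0.1,0]
    - [0,0.103,0]
    - [0,0.103,0]
  spin: [0,0,0,0,0,0,0,0]

```text
time: 2.15
eef_pos: [0.4486, -0.0924, 0.0542]
ee_rot: [0.701, 0.092, -0.092, -0.701]
ft_force: [-0.2, 0.7, 0.0]
opening: 1.001
```

>>> jog_arm:
  claw: [-0.2,-0.4,-0.6,-0.8,-1,-1,-1,-1]
  xyz:
    - [0,0,0]
    - [0,0,0]
    - [0,0,0]
    - [0,0,0]
    - [0,0,0]
    - [0,0,0]
    - [0,0,0]
    - [0,0,0]
  spin: [0,0,0,0,0,0,0,0]

```text
time: 2.82
eef_pos: [0.4487, -0.0922, 0.0543]
ee_rot: [0.701, 0.092, -0.092, -0.701]
ft_force: [0.0, 0.2, -0.6]
opening: 0.476
```

>>> jog_arm:
  claw: [-1,-1,-1,-1,-1,-1,-1,-1]
  xyz:
    - [0,0,0]
    - [0,0,0]
    - [0,0,0]
    - [0,0,0]
    - [0,0,0]
    - [0,0,0]
    - [0,0,0]
    - [0,0,0]
  spin: [0,0,0,0,0,0,0,0]

```text
time: 3.48
eef_pos: [0.4487, -0.0922, 0.0542]
ee_rot: [0.701, 0.092, -0.092, -0.701]
ft_force: [0.6, -0.1, -1.0]
opening: 0.154
```

>>> jog_arm:
  claw: [-1,-1,-1,-1,-1,-1]
  xyz:
    - [0,0,0]
    - [0,0,0]
    - [0,0,0]
    - [0,0,0]
    - [0,0,0]
    - [0,0,0]
  spin: [0,0,0,0,0,0]

```text
time: 3.98
eef_pos: [0.4487, -0.0922, 0.0542]
ee_rot: [0.701, 0.092, -0.092, -0.701]
ft_force: [0.6, -0.9, -1.1]
opening: 0.151
```

Gripped: the opening of about 13 mm matches the 14 mm block. Lifting, carrying over and turning.

>>> jog_arm:
  claw: [-1,-1,-1,-1,-1,-1,-1,-1]
  xyz:
    - [0,-0.015,0]
    - [0,-0.035,0]
    - [0,-0.06,0]
    - [0,-0.09,0]
    - [0.005,-0.11,0.01]
    - [0.018,-0.12,0.04]
    - [0.033,-0.12,0.075]
    - [0.045,-0.12,0.105]
  spin: [0,0,0,0,3,7,11,15]

```text
time: 4.65
eef_pos: [0.4648, 0.0225, 0.1746]
ee_rot: [-0.707, 0.001, -0.002, 0.708]
ft_force: [0.8, -0.6, -3.8]
opening: 0.153
```

>>> jog_arm:
  claw: [-1,-1,-1,-1,-1,-1,-1,-1]
  xyz:
    - [0.004,0,0.03]
    - [0.008,0,0.06]
    - [0.012,0,0.085]
    - [0.014,0,0.1]
    - [0.016,0,0.109]
    - [0.016,0,0.112]
    - [0.016,0,0.112]
    - [0.016,0,0.112]
  spin: [3,6,8,9.5,10.6,10.6,10.6,10.6]

```text
time: 5.32
eef_pos: [0.4802, 0.1323, 0.1736]
ee_rot: [0.704, -0.066, 0.065, -0.704]
ft_force: [-1.7, 0.2, -2.8]
opening: 0.158
```

Run:
```python
from h import *
from scipy.spatial.transform import Rotation as R
s=robot.observe(); r=R.from_quat(s['ee_rot']).as_matrix(); print(s['eef_pos'],s['time'],np.degrees(np.arctan2(r[1,0],r[0,0])),r[2])
snap('scene','s3.png',(270,110,430,250),5); snap('top','t3.png',(190,130,320,245),6); s=robot.observe(); print(s['eef_pos'])
```

```text
[0.48022017 0.13232912 0.17358113] 5.3167 -10.591450573173955 [-0.00166962 -0.99999803 -0.00107552]
[0.4805487  0.13204737 0.17396966]
```

View pics/s3.png

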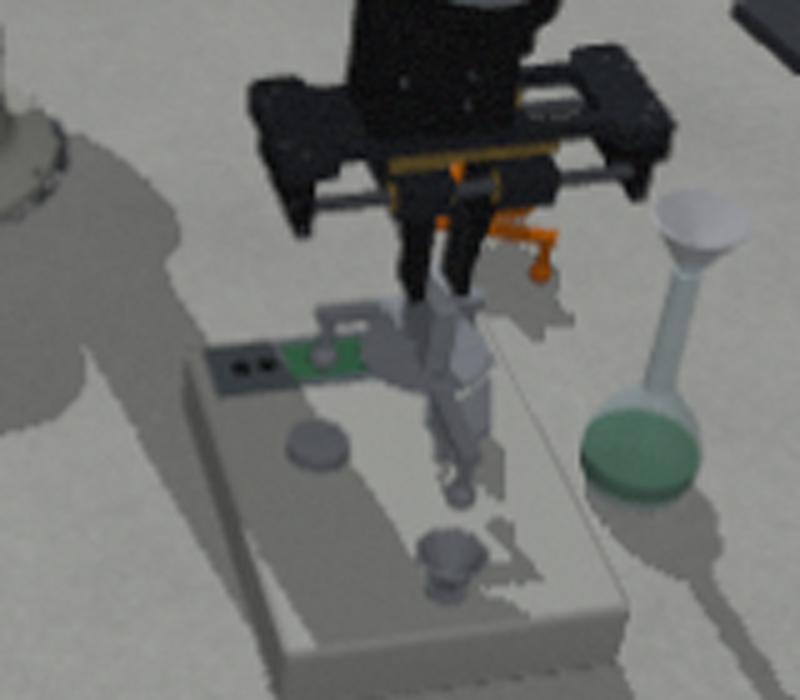

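Run:
```python
from fit import *
np.set_printoptions(precision=4,suppress=True)
S3=lambda x,y:('scene',270+(x+.5)/5-.5,110+(y+.5)/5-.5)
for p0 in ((.4803,.1322,-.185),(.481,.1335,-.186)):
  for X in ((.075,0,.008),(-.04,-.04,.008)): print((proj('scene',W(p0,X,.12))[0]-[270,110])*5)
f=onz(*S3(460,493),.128); r=onz(*S3(322,354),.128); d=f-r; yaw=np.arctan2(d[1],d[0])-np.arctan2(.04,.115)
print(f,r,np.hypot(*d[:2]),np.hypot(.115,.04),np.degrees(yaw)); c,s=np.cos(yaw),np.sin(yaw); print('origin',f[:2]-.075*np.array([c,s]))
```

```text
[459.19   490.8061]
[322.5562 353.8347]
[461.9836 491.0854]
[325.3316 354.0065]
[0.5539 0.1178 0.128 ] [0.4318 0.0996 0.128 ] 0.12351933933260438 0.12175795661885921 -10.723925694491385
origin [0.4802 0.1317]
```

View pics/t3.png

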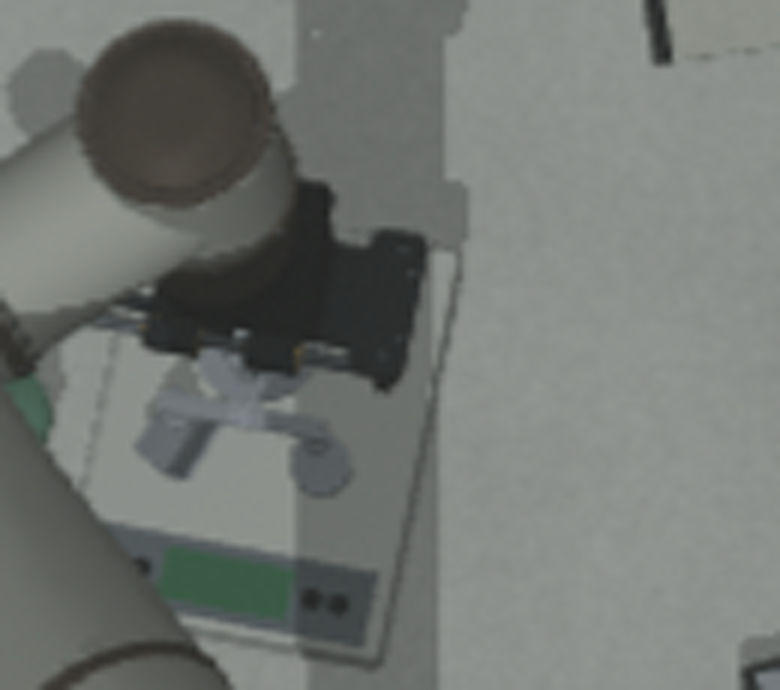

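The carrier hangs level, with its front ball at (460,493) and right ball at (322,354). Its origin is within 2 mm of the receiver in plan. The top view shows the gripper clear of the flask. Lowering with a 2 mm sideways trim.

>>> jog_arm:
  claw: [-1,-1,-1,-1,-1,-1,-1,-1]
  xyz:
    - [0.0005,0.004,0.002]
    - [0.0005,0.01,0.002]
    - [0.0005,0.017,0.002]
    - [0.0005,0.024,0.002]
    - [0.0005,0.03,0.002]
    - [0.0005,0.035,0.002]
    - [0.0005,0.039,0.002]
    - [0.0005,0.042,0.002]
  spin: [0,0,0,0,0,0,0,0]

```text
time: 6.08
eef_pos: [0.4817, 0.1347, 0.1316]
ee_rot: [0.704, -0.066, 0.065, -0.704]
ft_force: [-0.2, 0.9, -3.7]
opening: 0.152
```

>>> jog_arm:
  claw: [-1,-1,-1,-1,-1,-1,-1,-1]
  xyz:
    - [0,0.002,0]
    - [0,0.004,0]
    - [0,0.006,0]
    - [0,0.008,0]
    - [0,0.009,0]
    - [0,0.01,0]
    - [0,0.01,0]
    - [0,0.01,0]
  spin: [0,0,0,0,0,0,0,0]

```text
time: 6.75
eef_pos: [0.4818, 0.1347, 0.1223]
ee_rot: [0.704, -0.065, 0.065, -0.704]
ft_force: [0.6, -0.2, -2.6]
opening: 0.154
```

>>> jog_arm:
  claw: [-1,-1,-1,-1,-1,-1]
  xyz:
    - [0,0.0005,0]
    - [0,0.001,0]
    - [0,0.0015,0]
    - [0,0.002,0]
    - [0,0.002,0]
    - [0,0.002,0]
  spin: [0,0,0,0,0,0]

```text
time: 7.25
eef_pos: [0.4811, 0.1345, 0.1205]
ee_rot: [0.704, -0.066, 0.065, -0.704]
ft_force: [-5.4, 0.8, 1.4]
opening: 0.154
```

Run:
```python
from h import *
s=robot.observe(); print(s['eef_pos'],s['ft_force'],s['wrist_torque'])
snap('scene','s4.png',(290,130,410,235),6); s=robot.observe(); print(s['ft_force'])
```

```text
[0.48107488 0.13446404 0.12046932] [-5.4001875   0.75398705  1.41770058] [-0.13485692  1.51275616 -0.01125302]
[-5.77338754  0.54932161  2.1037495 ]
```

View pics/s4.png

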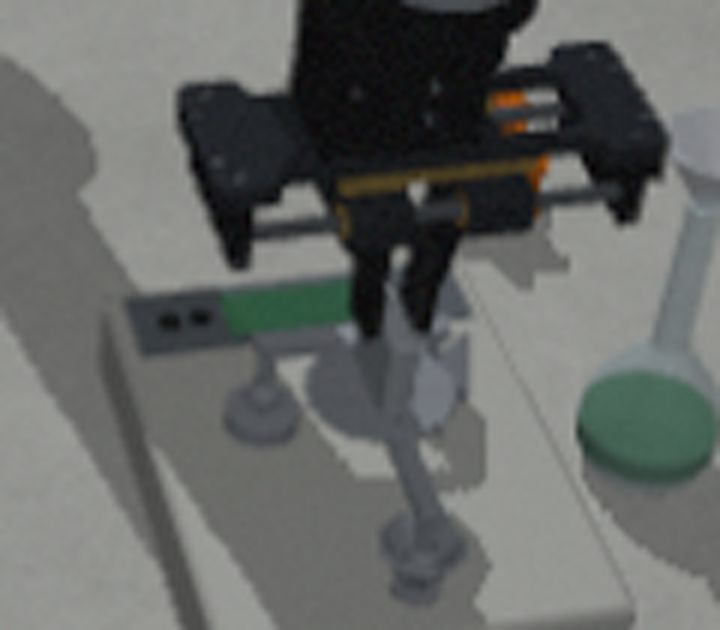

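The front ball is in the cone at (423,535), the right ball is on the disc at (262,398), and the left one is behind in the groove. The -x force says the hand is about 1 mm too far forward, so I'll ease back, seat it, then release slowly.

>>> jog_arm:
  claw: [-1,-1,-1,-1,-1,-1]
  xyz:
    - [-0.0007,0,0]
    - [-0.0015,0,0]
    - [-0.0015,0.0005,0]
    - [-0.0015,0.001,0]
    - [-0.0015,0.001,0]
    - [-0.0015,0.001,0]
  spin: [0,0,0,0,0,0]

```text
time: 7.8
eef_pos: [0.4808, 0.1348, 0.12]
ee_rot: [0.704, -0.065, 0.066, -0.704]
ft_force: [-2.7, -3.6, 5.7]
opening: 0.155
```

>>> jog_arm:
  claw: [-0.6,-0.5,-0.4,-0.3,-0.2,-0.1,0,0]
  xyz:
    - [0,0,0]
    - [0,0,0]
    - [0,0,0]
    - [0,0,0]
    - [0,0,0]
    - [0,0,0]
    - [0,0,0]
    - [0,0,0]
  spin: [0,0,0,0,0,0,0,0]

```text
time: 8.47
eef_pos: [0.4805, 0.1352, 0.1192]
ee_rot: [-0.704, 0.065, -0.065, 0.704]
ft_force: [0.1, 0.7, -0.7]
opening: 0.476
```

>>> jog_arm:
  claw: [0,0,0,0,0,0,0,0]
  xyz:
    - [0,-0.01,0]
    - [0,-0.03,0]
    - [0,-0.06,0]
    - [0,-0.09,0]
    - [0,-0.12,0]
    - [0,-0.14,0]
    - [0,-0.15,0]
    - [0,-0.15,0]
  spin: [0,0,0,0,0,0,0,0]

```text
time: 9.13
eef_pos: [0.4815, 0.1356, 0.2715]
ee_rot: [-0.703, 0.064, -0.067, 0.705]
ft_force: [-0.3, -0.1, 0.4]
opening: 0.502
```

Run:
```python
from fit import *
s=robot.observe(); print(s['eef_pos'],s['ft_force'],s['opening'])
snap('scene','s5.png',(290,130,410,235),6)
for X in ((.075,0,.008),(-.04,-.04,.008),(-.04,.04,.034),(.023,.007,.086),(-.023,-.007,.086),(.023,-.007,.086),(.083,0,.04)): print(X,((proj('scene',W((.481,.1335,-.186),X,.066))[0]-[290,130])*6).round())
```

```text
[0.48146958 0.13560638 0.2715091 ] [-0.3216004  -0.05080875  0.3987764 ] 0.5021837641554615
(0.075, 0, 0.008) [418. 557.]
(-0.04, -0.04, 0.008) [261. 392.]
(-0.04, 0.04, 0.034) [432. 330.]
(0.023, 0.007, 0.086) [419. 344.]
(-0.023, -0.007, 0.086) [357. 280.]
(0.023, -0.007, 0.086) [388. 348.]
(0.083, 0, 0.04) [433. 519.]
```

View pics/s5.png

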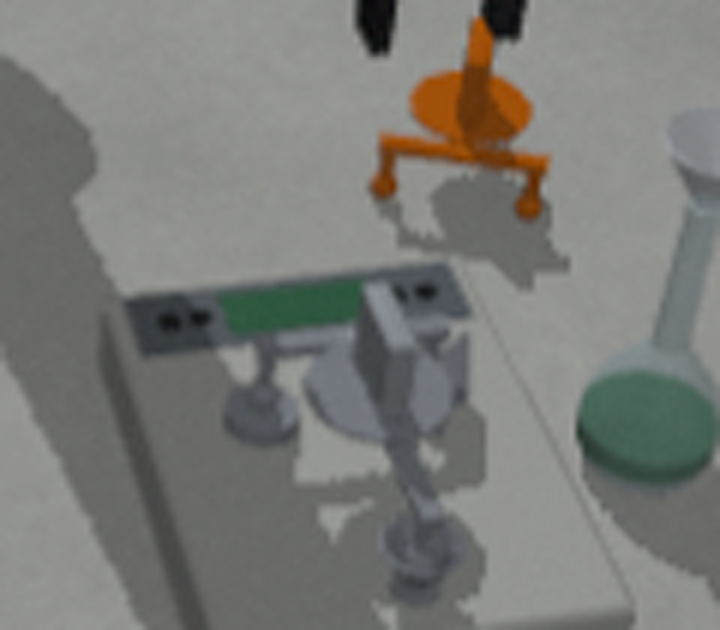

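The carrier sits seated and released. The grip top's corners at about (388,348), (418,343) and (360,285) match the projection of a seated carrier. The front ball is down in the cone, the right one is on the disc, and the flask is upright. Letting it settle before handing in.

>>> jog_arm:
  claw: [0,0,0,0]
  xyz:
    - [0,0,0]
    - [0,0,0]
    - [0,0,0]
    - [0,0,0]
  spin: [0,0,0,0]

```text
time: 9.52
eef_pos: [0.48, 0.1348, 0.268]
ee_rot: [0.705, -0.066, 0.065, -0.704]
ft_force: [-0.2, -0.6, -0.7]
opening: 0.498
```

Run:
```python
from h import *
a=cv2.imread('pics/raw_s1.png').astype(int); b=viewer.read_camera('scene')[:,:,::-1].astype(int)
print('stand region diff',abs(a-b)[225:285,150:210].mean(), 'carrier change since s5',abs(cv2.imread('pics/raw_s5.png').astype(int)-b)[175:235,320:375].max())
print(robot.observe()['time']); print(workorder.sign_off())
```

```text
stand region diff 6.143518518518518 carrier change since s5 22
9.5667
the job is handed in; nothing more can be done
None
```

I gripped the three-ball carrier by its upright block and lowered it onto the balance. It is released, the arm is withdrawn about 15 cm above it, and the job was handed in at about 9.6 s; no verdict was reported.

**Carrier:**
- In the last picture the grip's top corners match the projected seated pose to about 1 px. The front ball is in the cone and the right ball is on the disc.
- The left ball in the groove is hidden by the frame, so I judged it only from the matching pose.
- While seating, the hand was about 1 mm too far forward (5 N sideways). I eased it back before opening the fingers. The wrist force read about zero after release.

**Bystanders:** The flask stood upright in the last picture I viewed, before handing in. I routed the arm clear of the four-legged stand but did not measure its final pose. A before/after check of its image area gave a mean difference of 6 grey levels. That could be a changed shadow, but I did not confirm it.

**At rest:** The carrier's image area changed by at most 22 grey levels between the last two pictures, while the arm above was still settling by a few mm. I took that as noise or shadow and did not examine it further.

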